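# Brace the square tub and unscrew its cap

### The arm

A 6-joint arm with a two-finger parallel gripper is mounted at the origin on the work surface. World frame = base frame: x ahead of the robot, y to its left, z up, the work surface at z = 0. Lengths are in m, angles in rad, forces in N, time in s.
With the tool pointing down it reaches from about 0.225 to 0.875 m from the base axis. Payload 3.4 kg.
Tool frame: the origin (TCP) lies between the finger pads, 19 mm behind the fingertips; this is the grasp point; y points along the fingers, x is the direction in which the jaws open and shut, and the axes are right-handed (so a half turn about y gives the same grasp; the last joint's range is limited). The gripper opens to 85 mm and grips with 20 to 120 N. Pads are 22 mm wide; open, the fingers measure 114 mm over their backs; the gripper's body (76 mm by 85 mm) begins 54 mm behind the grasp point. The pads swing forward as they close: fully open they stand 13 mm farther back than shut.
Start: joints at [-0.121, 0.276, 1.505, -0, 1.361, -0.121], TCP at [0.575, -0, 0.25] pointing down, gripper open.
Joint ranges: [-2.89, 2.89], [-0.75, 2.08], [0.22, 2.7], [-1.18, 4.32], [0.11, 2.71], [-2.7, 2.7]. Speed limits (rad/s): [2.57, 2.57, 3.14, 3.14, 3.14, 3.14].

### API

Orientations are given as a unit quaternion [w, x, y, z].
In Python, from rig import manip gives the robot as it stands.
- The arm moves only by the tool arm_command, never from a script. Its argument "commands" is a list of rows, each a list of 3 entries, a list of its own where there are three numbers: the finger opening in cm, from 0 to 8.54, then the shift along the world's x, y, z in cm, then the turn about the world's z in rad. A call has 1 to 12 rows; each row shifts and turns the commanded pose from where the row before left it; what a row does not reach is not made up. A row lasts 1/10 s, in which the tool goes at most 50 mm and 8.59 degrees, less where a joint would pass 70% of its speed; a pose out of reach is approached as far as the arm can. A call with a gripper value outside its range is refused whole. The fingers move at their own pace and stop on an object; "grip_force" is the grip in N (left out, the last holds). Time passes only in rows, so rows that do not move let the fingers close. It gives the time, the measured TCP pose, the force and the opening at its end, in the units of the state.
- manip.get_state(): the state, without advancing time (a new reading comes with each control period).
- manip.get_image(name): name is "scene" or "side" or "wrist"; returns a dict with "pixels" (480x640x3 uint8, red, green, blue), "range_z" (480x640 float32, m along the optical axis (not along the pixel's ray), 0 where there is no reading), "intrinsics" (3x3 intrinsics, pixels), "R" (3x3) and "t" (3): a world point X has camera coordinates R X + t. Camera axes: x right, y down, z forward; pixel columns grow to the right and rows downward; lengths in m; the calibration is good to about 2 mm. A picture is of the moment at which its call begins.
- manip.sign_off(): hands the job in, once; it reports no verdict.
The state is a dict: "clock": time; "qpos": joint angles; "qd": joint speeds; "effort": joint torques, N m; "position": TCP position; "ee_rot": TCP orientation; "contact_force": force on the tool from outside, world axes, zero at the start; "moment": the same for the moment, N m; "width": finger opening in m.
Only numpy, scipy, OpenCV 4.12 (cv2) and the standard library are available. Lean on these libraries where they do the work, as an engineer would, in place of code of your own. Each camera call takes 0.05 s, during which the arm holds its last target.

### The job

Stand the closed square jar in the square pocket of the metal brace (any way round), right down on its floor, so that it cannot turn. Then unscrew its tight round cap anticlockwise, leaving the jar down in the brace, and once the thread lets go lift the cap straight off and finish holding it in the gripper, level and still, a few centimetres or less above the middle of the jar's open mouth, clear of it. Leave the other things on the table alone.

Things in the scene. Friction and masses are not known exactly. Their poses are not given: they have to be found in the camera images.
- jar: Loose yellow plastic jar, the only square one: body 60 x 60 mm, 60 mm tall to its flat shoulder, above it a round neck (39 mm across, 14 mm high) hidden under the cap; 88 mm tall closed, 0.25 to 0.5 kg. Starts upright on the table, to the robot's left or right, the brace on the other side. Origin: centre of its underside; z up, x and y square to its faces.
- jar_grip (a point): Point on the jar's axis 50 mm above its underside, good for the TCP when gripping two facing sides from above (60 mm): in the brace the fingertips then clear its walls, and the gripper clears the cap. Axes as the jar's.
- cap: Round white ribbed screw cap, a loose part of 40 g, 54 mm across (57 over the ribs), 28 mm tall, resting on the jar's shoulder (60 mm above the jar's underside). Origin: centre of its underside; z up. A thin grey bar on its top lies along its x axis, parallel to the jar's x axis when fully closed. It does not rise while turning, and stays where it is left.
- cap_grip (a point): Point on the cap's axis 22 mm above its underside, good for the TCP when gripping across the diameter from above: the fingertips then clear the jar's shoulder by 3 mm.
- thread (a joint): How far the cap is unscrewed relative to the jar, rad: 0 closed (start), grows anticlockwise seen from above, 0.05 play. Cap locked down below about 1.3; lifts straight off from 1.35 to the hard stop at 1.9. Stiff all the way, about 0.5 N m: the jar spins along unless in the brace, where it gives up to 0.1 each way before jamming. Keeps its last value once the cap is off.
- jar_mouth (a point): Centre of the top of the jar's neck, on the jar's axis, 74 mm above the jar's underside; axes as the jar's.
- brace: Fixed metal brace: plate 100 x 100 mm, 4 mm thick, with a square pocket open at the top in its middle, 66 x 66 mm inside, walls 7 mm thick, their tops 26 mm above the table; the pocket's floor is the plate's top, 4 mm up. Origin: centre of the plate's underside on the table; z up, x and y square to the pocket's walls.
- round_tub: Bystander: round yellow tub with lid, 74 mm across, 80 mm tall; origin under its centre.
- tape_roll: Bystander: white tape roll lying flat, 60 mm across, 24 mm tall, between jar and brace; origin under its centre.
- spatula: Bystander: 140 mm spatula lying flat, pointing away from the robot; origin under its centre.
- bottle: Bystander: round blue bottle, 62 mm across, 170 mm tall, far left; origin under its centre.
- carton: Bystander: closed carton 80 x 130 x 60 mm, far right; origin under its centre.
- tray: Bystander: empty steel tray 160 x 90 x 30 mm, left; origin under its centre.
- round_jar: Bystander: round yellow jar with a white cap, 60 mm across, 85 mm tall, right; origin under its centre.
Not all that is in view belongs to the job. What is shaped like the jar but green or orange is not meant. What is shaped like the brace but red is not meant.

How it is judged:
By the outcome, as a careful person would: the job done as asked, in the order asked, and still so for the second after the job is handed in, while the arm keeps its last pose, push and grip.
It also fails if it takes over 53 s, if anything falls off the work surface, if the arm or the gripper's body presses on something with over 40 N, if the wrist force passes 120 N, or if a joint passes its speed limit or range.

## Working session

There is one attempt and no reset: what is moved stays moved. The work goes in short steps, Python scripts to look and compute and a tool call to move; the robot and the scene stay as the last step left them, time stands still between calls to the robot, and variables do not carry over. Pictures are saved under pics/ and viewed, and the job is handed in when it is done.

Besides the shell and the picture viewer there is one more tool, called after "Request:" by a JSON object that holds its "fn" and its "kwargs". arm_command: Moves the arm, as the interface text tells. Its arguments: {"type":"object","properties":{"commands":{"type":"array"},"grip_force":{"type":"number"}},"required":["commands"]}

```bash
mkdir -p pics; ls
cat > h.py <<'E'
import numpy as np, cv2
from rig import manip
def grab(n,tag):
    d=manip.get_image(n); np.savez(f'pics/{tag}.npz',**d)
    cv2.imwrite(f'pics/{tag}.png',cv2.cvtColor(d['pixels'],cv2.COLOR_RGB2BGR)); return d
def load(tag): return dict(np.load(f'pics/{tag}.npz'))
def cloud(d):
    K=d['intrinsics'];z=d['range_z'].astype(float)
    v,u=np.mgrid[0:480,0:640]
    P=np.stack([(u-K[0,2])/K[0,0]*z,(v-K[1,2])/K[1,1]*z,z],-1)
    W=(P-d['t'])@d['R']; W[z==0]=np.nan; return W
E
python3 - <<'E'
from h import *
for n in ['scene','side','wrist']:
    d=grab(n,n+'0'); print(n,d['t'],-d['R'].T@d['t'])
s=manip.get_state(); print(s)
E
```

```text
pics
scene [ 0.27587464 -0.33414835  1.44728175] [0.9985727  0.35927993 1.07524737]
side [0.51030037 0.15683906 1.11854927] [0.21839311 0.92603494 0.79430546]
wrist [-0.57378803 -0.03576587  0.37871581] [0.57436323 0.07243559 0.37255541]
{'clock': 0.15, 'qpos': array([-1.21015466e-01,  2.76458830e-01,  1.50583572e+00,  1.52397355e-05,
        1.36068296e+00, -1.21002635e-01]), 'qd': array([ 1.59409651e-03, -2.23470583e-03, -3.26747865e-03, -3.22127401e-04,
       -9.59042555e-07, -3.36595103e-04]), 'effort': array([ 9.65923646e-04, -4.17143512e+01, -2.46032345e+01, -1.26433165e-04,
        7.58384820e-03, -3.43765259e-05]), 'position': array([5.74642285e-01, 3.44113476e-05, 2.49335842e-01]), 'ee_rot': array([ 7.07170946e-01, -7.07042277e-01,  4.91067971e-04,  4.79739797e-04]), 'contact_force': array([0.56121457, 0.10325   , 0.29163605]), 'moment': array([-0.0314986 , -0.01497452, -0.02363459]), 'width': 0.08510212733861333}
```

View pics/scene0.png

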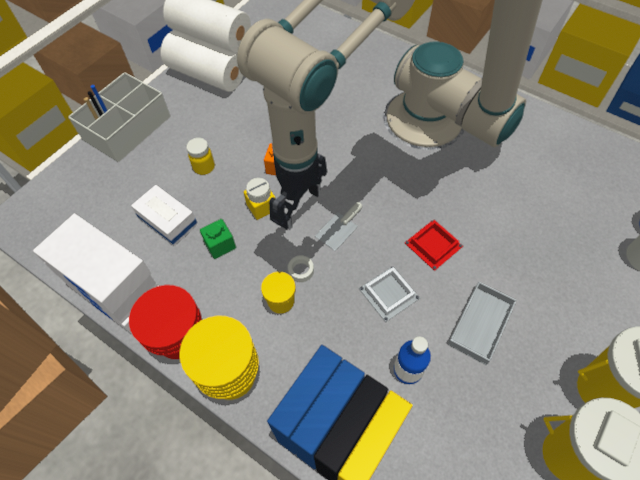

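View pics/side0.png

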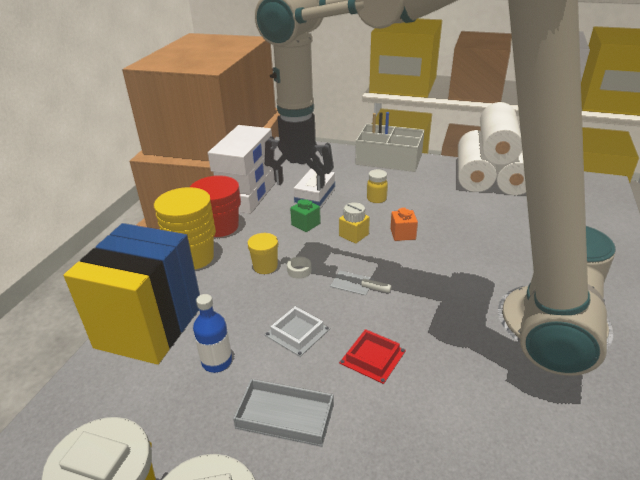

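View pics/wrist0.png

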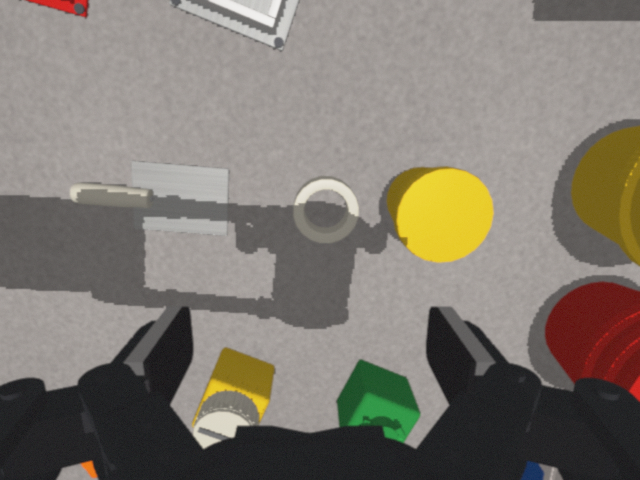

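Here is what the pictures show.

- **Jar candidates (scene pixels):** yellow square-bodied with white barred cap (259,198), green (217,238), orange (270,160), round yellow jar (200,156), round tub (278,292). Only (259,198) is yellow, square and white-capped.
- **Brace candidates:** grey metal (389,292) and red (434,244). The grey one is meant.

I'll confirm with enlarged crops and measure both.

Run:
```python
from h import *
a=load('scene0');b=load('side0')
def crop(d,x,y,w=100,h=75,f=4): return cv2.resize(cv2.cvtColor(d['pixels'][y:y+h,x:x+w],cv2.COLOR_RGB2BGR),None,fx=f,fy=f,interpolation=cv2.INTER_CUBIC)
im=np.vstack([np.hstack([crop(a,210,160),crop(b,305,190)]),np.hstack([crop(a,340,255),crop(b,250,292)])])
cv2.imwrite('pics/crop0.png',im)
for n,d,(jx,jy),(bx,by) in [('scene',a,(259,198),(389,292)),('side',b,(354,222),(297,328))]:
    W=cloud(d);rgb=d['pixels'].astype(int)
    # jar cap top
    Q=W[jy-40:jy+40,jx-40:jx+40].reshape(-1,3);C=rgb[jy-40:jy+40,jx-40:jx+40].reshape(-1,3)
    wh=(C.min(1)>110)&(Q[:,2]>.08)&(Q[:,2]<.095)
    p=Q[wh]; print(n,'captop n',wh.sum(),np.nanmedian(p,0),'mid',(p.min(0)+p.max(0))/2,np.ptp(p,axis=0))
    ye=(C[:,0]>C[:,2]+60)&(Q[:,2]>.01)
    q=Q[ye]; sh=q[(abs(q[:,2]-.06)<.003)]
    print(' yellow ztop',np.percentile(q[:,2],[50,95,99]),'n shoulder',len(sh))
    r=cv2.minAreaRect((q[:,:2]*1000).astype(np.float32)); print(' rect body',r)
    Q=W[by-40:by+40,bx-40:bx+40].reshape(-1,3)
    m=(Q[:,2]>.021)&(Q[:,2]<.032); q=Q[m]
    print(' brace top z',np.median(q[:,2]),m.sum(),cv2.minAreaRect((q[:,:2]*1000).astype(np.float32)))
```

```text
scene captop n 379 [ 0.4996269  -0.18741749  0.08952656] mid [ 0.49774639 -0.19007981  0.08743851] [0.05472109 0.05678343 0.01482273]
 yellow ztop [0.04543167 0.06268756 0.06857515] n shoulder 137
 rect body ((538.6719360351562, -148.20562744140625), (334.37158203125, 81.31427764892578), 42.49498748779297)
 brace top z 0.027131586148436564 465 ((479.92486572265625, 213.8516845703125), (81.27579498291016, 170.8732147216797), 68.27120208740234)
side captop n 214 [ 0.49839927 -0.18443492  0.08613002] mid [ 0.49895931 -0.19050305  0.08535672] [0.05189453 0.05858443 0.01066295]
 yellow ztop [0.03797406 0.05928227 0.06245958] n shoulder 104
 rect body ((456.5910339355469, -271.40814208984375), (252.0945281982422, 138.16497802734375), 83.15731048583984)
 brace top z 0.024351980083205306 418 ((521.7031860351562, 199.15396118164062), (82.88648223876953, 82.26820373535156), 69.81573486328125)
```

View pics/crop0.png

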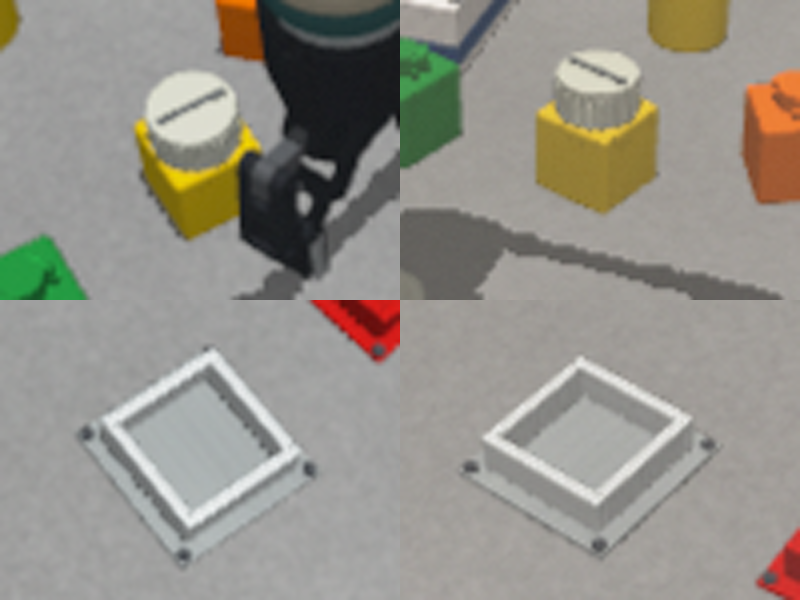

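The crops confirm it: yellow square jar with white cap and grey bar, and the metal brace. Next I need neighbour clearances and the wrist camera's aim.

Run:
```python
from h import *
b=load('side0');a=load('scene0')
for d,pts in [(b,{'green':(305,205),'orange':(404,212),'jarcap':(354,210),'tape':(299,267),'tub':(263,242),'handle':(377,286)}),(a,{'green':(217,232),'orange':(270,155)})]:
    W=cloud(d)
    for k,(u,v) in pts.items(): print(k,W[v,u].round(3))
    hsv=cv2.cvtColor(d['pixels'],cv2.COLOR_RGB2HSV)
    for k,lo,hi in [('green',45,80),('orange',5,14)]:
        m=(hsv[...,0]>=lo)&(hsv[...,0]<=hi)&(hsv[...,1]>180)&(W[...,2]>.01)&(W[...,2]<.1)&(W[...,1]<0)&(W[...,1]>-.4)
        q=W[m]; print(k,len(q),np.percentile(q,1,axis=0).round(3),np.percentile(q,99,axis=0).round(3))
d=load('wrist0');print('wrist axis',d['R'][2], d['intrinsics'][0])
W=cloud(d);print(W[240,320],W[0,320],W[479,320],W[240,0],W[240,639])
# shoulder points, side view
for n,d,(jx,jy) in [('scene',a,(250,195)),('side',b,(354,222))]:
    W=cloud(d)[jy-35:jy+35,jx-28:jx+28];hsv=cv2.cvtColor(d['pixels'],cv2.COLOR_RGB2HSV)[jy-35:jy+35,jx-28:jx+28]
    m=(hsv[...,0]>20)&(hsv[...,0]<32)&(hsv[...,1]>120)&(np.linalg.norm(W[...,:2]-[.499,-.189],axis=-1)<.05)
    q=W[m];print(n,len(q),cv2.minAreaRect((q[:,:2]*1000).astype(np.float32)))
```

```text
green [ 0.636 -0.19   0.071]
orange [ 0.373 -0.22   0.075]
jarcap [ 0.496 -0.175  0.088]
tape [ 0.596 -0.018 -0.004]
tub [0.673 0.012 0.079]
handle [0.388 0.02  0.015]Traceback (most recent call last):
  File "<stdin>", line 9, in <module>
    return _quantile_unchecked(
        a, q, axis, out, overwrite_input, method, keepdims, weights)
    return _ureduce(a,
                    func=_quantile_ureduce_func,
    ...<5 lines>...
                    overwrite_input=overwrite_input,
                    method=method)
    r = func(a, **kwargs)
    result = _quantile(arr,
                       quantiles=q,
    ...<2 lines>...
                       out=out,
                       weights=wgt)
    slices_having_nans = np.isnan(arr[-1, ...])
                                  ~~~^^^^^^^^^
IndexError: index -1 is out of bounds for axis 0 with size 0
```

Request:
{"fn": "arm_command", "kwargs": {"commands": [[8.5,[-2,-4,0],0],[8.5,[-2,-4,0],0],[8.5,[-2,-4,0],0],[8.5,[-1.5,-2,0],0],[8.5,[0,0,0],0]]}}

```text
clock: 0.65
position: [0.4981, -0.1423, 0.2498]
ee_rot: [-0.707, 0.707, -0.002, 0.001]
contact_force: [0.9, 1.1, 0.1]
width: 0.0854
```

Run:
```python
from h import *
grab('wrist','wj1'); grab('side','sj1'); s=manip.get_state(); print(s['clock'],s['position'])
```

```text
0.75 [ 0.49993866 -0.14009868  0.24995385]
```

View pics/wj1.png

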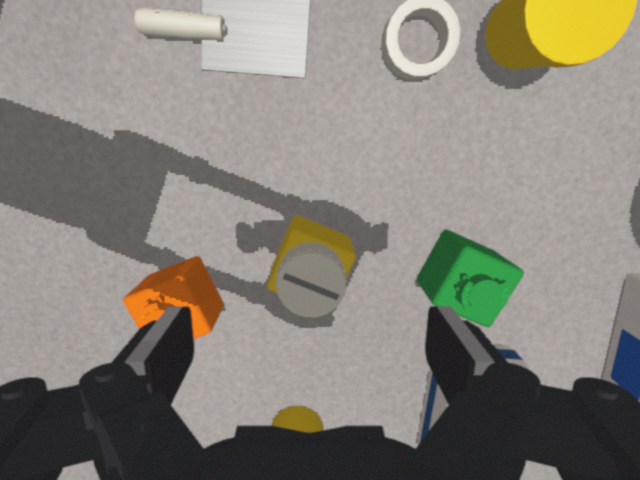

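The jar's cap is centred near (311,281) with its bar running (284,277)–(337,296); green at (470,278) and orange at (175,298) stand 130 mm off on either side. Measuring.

```bash
cat >> h.py <<'E'
def ray(d,uv,z):
    K=d['intrinsics'];uv=np.atleast_2d(np.asarray(uv,float))
    r=np.c_[(uv[:,0]-K[0,2])/K[0,0],(uv[:,1]-K[1,2])/K[1,1],np.ones(len(uv))]@d['R']
    c=-d['R'].T@d['t']; return c+r*((z-c[2])/r[:,2])[:,None]
def jar(d,box,zc=.088,zs=.06):
    x0,y0,x1,y1=box; W=cloud(d); hsv=cv2.cvtColor(d['pixels'],cv2.COLOR_RGB2HSV)
    M=np.zeros((480,640),bool);M[y0:y1,x0:x1]=1
    cap=M&(hsv[...,1]<60)&(W[...,2]>zc-.006); 
    P=W[cap];print('cap top z',np.median(P[:,2]).round(4),len(P))
    cm=np.uint8(cap)*255; cnt=max(cv2.findContours(cm,cv2.RETR_EXTERNAL,cv2.CHAIN_APPROX_NONE)[0],key=len)
    X=ray(d,cnt[:,0],zc)[:,:2]; (c,r)=cv2.minEnclosingCircle((X*1000).astype(np.float32)); print('cap circle',c,r,'mean',X.mean(0))
    bar=cm.copy()*0; cv2.drawContours(bar,[cnt],-1,255,-1); bar=cv2.erode(bar,np.ones((9,9)))>0
    g=cv2.cvtColor(d['pixels'],cv2.COLOR_RGB2GRAY); md=np.median(g[bar]); vu=np.argwhere(bar&(g<md*.75))
    B=ray(d,vu[:,::-1],zc)[:,:2]; l=cv2.fitLine((B*1000).astype(np.float32),cv2.DIST_L2,0,.01,.01).ravel(); print('bar n',len(B),'ang deg',np.degrees(np.arctan2(l[1],l[0])),'mid',(B.min(0)+B.max(0))/2)
    ye=M&(hsv[...,0]>18)&(hsv[...,0]<34)&(hsv[...,1]>120)
    Q=W[ye];print('yellow z pct',np.nanpercentile(Q[:,2],[5,50,95]).round(3))
    S=Q[abs(Q[:,2]-zs)<.004]; print('shoulder rect',len(S),cv2.minAreaRect((S[:,:2]*1000).astype(np.float32)))
    A=Q[Q[:,2]>.01];print('all rect',cv2.minAreaRect((A[:,:2]*1000).astype(np.float32)))
E
python3 - <<'E'
from h import *
print('wrist');jar(load('wj1'),(255,200,370,330))
print('side');jar(load('sj1'),(325,185,380,250))
E
```

```text
wrist
cap top z 0.0876 3624
cap circle (499.0928649902344, -189.06777954101562) 28.00783920288086 mean [ 0.49928178 -0.18817092]
bar n 349 ang deg -23.297281 mid [ 0.49840629 -0.19106997]
yellow z pct [0.011 0.055 0.06 ]
shoulder rect 950 ((498.716552734375, -189.7591552734375), (58.86930465698242, 59.31791687011719), 66.59033203125)
all rect ((498.67279052734375, -189.68032836914062), (59.04096221923828, 59.387062072753906), 66.5057373046875)
side
cap top z 0.0861 207
cap circle (498.871337890625, -181.6356201171875) 32.7872314453125 mean [ 0.49773947 -0.1823089 ]Traceback (most recent call last):
  File "<stdin>", line 3, in <module>
  File "h.py", line 25, in jar
    B=ray(d,vu[:,::-1],zc)[:,:2]; l=cv2.fitLine((B*1000).astype(np.float32),cv2.DIST_L2,0,.01,.01).ravel(); print('bar n',len(B),'ang deg',np.degrees(np.arctan2(l[1],l[0])),'mid',(B.min(0)+B.max(0))/2)
                                    ~~~~~~~~~~~^^^^^^^^^^^^^^^^^^^^^^^^^^^^^^^^^^^^^^^^^^^^^^^^^^^
cv2.error: OpenCV(4.12.0) /io/opencv/modules/imgproc/src/linefit.cpp:50: error: (-215:Assertion failed) count > 0 in function 'fitLine2D_wods'
```

Request:
{"fn": "arm_command", "kwargs": {"commands": [[8.5,[-0.04,-1.7,0],-0.136],[8.5,[-0.05,-1.7,0],-0.136],[8.5,[-0.04,-1.57,0],-0.136],[8.5,[0,0,-3],0],[8.5,[0,0,-4],0],[8.5,[0,0,-3],0],[8.5,[0,0,0],0]], "grip_force": 60}}

```text
clock: 1.45
position: [0.4966, -0.187, 0.146]
ee_rot: [0.694, -0.691, 0.146, -0.14]
contact_force: [0.1, 1.1, -0.2]
width: 0.0851
```

Run:
```python
from h import *
from scipy.spatial.transform import Rotation as R
grab('wrist','wj2'); s=manip.get_state(); print(s['clock'],s['position'],s['qpos'])
q=s['ee_rot'];m=R.from_quat(q[[1,2,3,0]]).as_matrix();print(m.round(3),np.degrees(np.arctan2(m[1,0],m[0,0])))
```

```text
1.5 [ 0.4982637  -0.18805635  0.14842364] [-4.91869088e-01  2.93328520e-01  1.74983211e+00  5.00651715e-04
  1.10296624e+00 -8.56002117e-02]
[[ 0.919 -0.004  0.395]
 [-0.395  0.003  0.919]
 [-0.004 -1.     0.001]] -23.290378894800263
```

View pics/wj2.png

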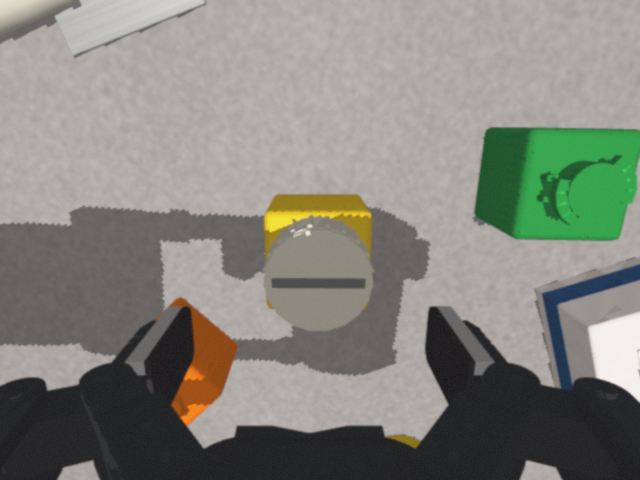

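The view is aligned: cap (318,280) is centred between the pads, its bar is level. I'll check the orange jar's clearance to the left finger before descending, and remeasure the jar height.

Run:
```python
from h import *
a=np.radians(-23.4)
for t in ['wj1','wj2']:
    d=load(t)
    W=cloud(d);hsv=cv2.cvtColor(d['pixels'],cv2.COLOR_RGB2HSV)
    for k,lo,hi in [('green',45,80),('orange',5,14)]:
        m=(hsv[...,0]>=lo)&(hsv[...,0]<=hi)&(hsv[...,1]>150)&(W[...,2]>.005); q=W[m]-[.4987,-.1897,0]
        x=q[:,0]*np.cos(a)+q[:,1]*np.sin(a); y=-q[:,0]*np.sin(a)+q[:,1]*np.cos(a)
        n=abs(y)<.045
        print(t,k,'x',x.min().round(3),x.max().round(3),'y',y.min().round(3),y.max().round(3),'near', (np.abs(x[n]).min().round(3) if n.any() else None))
    jar(d,(255,185,385,335))
```

```text
wj1 green x 0.106 0.165 y 0.014 0.073 near 0.106
wj1 orange x -0.139 -0.058 y -0.108 0.038 near 0.058
cap top z 0.0876 3624
cap circle (499.0928649902344, -189.06777954101562) 28.00783920288086 mean [ 0.49928178 -0.18817092]
bar n 349 ang deg -23.297281 mid [ 0.49840629 -0.19106997]
yellow z pct [0.011 0.055 0.06 ]
shoulder rect 950 ((498.716552734375, -189.7591552734375), (58.86930465698242, 59.31791687011719), 66.59033203125)
all rect ((498.67279052734375, -189.68032836914062), (59.04096221923828, 59.387062072753906), 66.5057373046875)
wj2 green x 0.106 0.166 y 0.014 0.072 near 0.106
wj2 orange x -0.102 -0.027 y -0.111 0.02 near 0.027
cap top z 0.0875 8908
cap circle (499.0093078613281, -189.3709716796875) 27.751876831054688 mean [ 0.49974002 -0.18847217]
bar n 894 ang deg -23.379223 mid [ 0.49841167 -0.19062667]
yellow z pct [0.014 0.057 0.06 ]
shoulder rect 1842 ((498.7901611328125, -189.6175537109375), (58.13954162597656, 59.3690071105957), 66.43034362792969)
all rect ((498.78533935546875, -189.46929931640625), (58.4074592590332, 59.60478591918945), 66.43034362792969)
```

Run:
```python
from h import *
a=np.radians(-23.4);d=load('wj2');W=cloud(d)
for u,v in [(235,348),(182,302),(205,320),(225,360),(215,380)]:
    for p in (W[v,u],):
        q=p-[.4987,-.1897,0]; print(u,v,'world',p.round(3),'tool x,y',(q[0]*np.cos(a)+q[1]*np.sin(a)).round(3),(-q[0]*np.sin(a)+q[1]*np.cos(a)).round(3))
```

```text
235 348 world [ 0.41  -0.244  0.01 ] tool x,y -0.06 -0.086
182 302 world [ 0.39  -0.197  0.008] tool x,y -0.097 -0.049
205 320 world [ 0.398 -0.217  0.006] tool x,y -0.081 -0.064
225 360 world [ 0.408 -0.24   0.03 ] tool x,y -0.063 -0.082
215 380 world [ 0.408 -0.239  0.054] tool x,y -0.064 -0.081
```

Orange is at least 40 mm from the finger's path. Descending and gripping.

Request:
{"fn": "arm_command", "kwargs": {"commands": [[8.5,[0,0,-3],0],[8.5,[0,0,-3],0],[8.5,[0,0,-2],0],[8.5,[0,0,-2],0],[8.5,[0,0,0],0],[5,[0,0,0],0],[5,[0,0,0],0],[5,[0,0,0],0],[5,[0,0,0],0],[5,[0,0,0],0]], "grip_force": 60}}

```text
clock: 2.5
position: [0.5004, -0.1903, 0.0523]
ee_rot: [-0.692, 0.693, -0.142, 0.145]
contact_force: [0.0, 1.1, 5.7]
width: 0.0587
```

Request:
{"fn": "arm_command", "kwargs": {"commands": [[5,[0,0,0],0],[5,[0,0,1],0],[5,[0,0,2],0],[5,[0,0,4],0],[5,[0,0,4],0],[5,[0,0,4],0],[5,[0,0,0],0]]}}

```text
clock: 3.2
position: [0.5018, -0.1913, 0.2065]
ee_rot: [-0.691, 0.694, -0.139, 0.148]
contact_force: [0.8, -1.1, -1.9]
width: 0.0589
```

Run:
```python
from h import *
s=manip.get_state(); print(s['clock'],s['position'],s['contact_force'],s['width'])
d=load('sj1');W=cloud(d)
for t in ['sj1','scene0']:
    d=load(t);W=cloud(d)
    m=(np.linalg.norm(W[...,:2]-[.52,.2],axis=-1)<.075)&(W[...,2]>.021)&(W[...,2]<.034)
    q=W[m];print(t,np.median(q[:,2]),cv2.minAreaRect((q[:,:2]*1000).astype(np.float32)))
```

```text
3.2 [ 0.50181697 -0.19134883  0.20653698] [ 0.81907704 -1.08910166 -1.90370037] 0.05888103459322254
sj1 0.024314278271995435 ((521.5560913085938, 197.69882202148438), (84.20677947998047, 83.240234375), 68.34713745117188)
scene0 0.027181714186549088 ((521.79150390625, 197.19923400878906), (81.09928131103516, 81.7930908203125), 69.40837860107422)
```

Request:
{"fn": "arm_command", "kwargs": {"commands": [[5,[0,2,2],0.02],[5,[0,3.5,1],0.02],[5,[-0.1,4,0],0.015],[5,[-0.2,4,0],0],[5,[-0.2,4,0],0],[5,[-0.2,4,0],0],[5,[-0.2,3.9,0],0],[5,[-0.2,2.5,0],0],[5,[0,1.5,0],0],[5,[0,0,0],0],[5,[0,0,0],0]]}}

```text
clock: 4.3
position: [0.4869, 0.1041, 0.2292]
ee_rot: [-0.696, 0.697, -0.124, 0.123]
contact_force: [-0.1, -0.7, -3.7]
width: 0.0591
```

Run:
```python
from h import *
from scipy.spatial.transform import Rotation as R
d=grab('wrist','wb1'); s=manip.get_state(); print(s['clock'],s['position'],s['qpos'],s['contact_force'],s['width'])
q=s['ee_rot'];m=R.from_quat(q[[1,2,3,0]]).as_matrix();print(np.degrees(np.arctan2(m[1,0],m[0,0])),m[:,1])
W=cloud(d)
m=(np.linalg.norm(W[...,:2]-[.5215,.1975],axis=-1)<.075)&(W[...,2]>.021)&(W[...,2]<.034)
q=W[m];print(np.median(q[:,2]),cv2.minAreaRect((q[:,:2]*1000).astype(np.float32)))
```

```text
4.35 [0.48718219 0.10367231 0.22941547] [ 7.04696704e-02  1.74192258e-01  1.69558926e+00 -8.71632566e-04
  1.27322732e+00  4.23721481e-01] [-0.01276346 -0.96805968 -3.3833988 ] 0.05923417481875517
-20.225198005604184 [-1.35388359e-03 -9.30965419e-04 -9.99998650e-01]
0.02524271389612714 ((521.8662109375, 197.1824493408203), (80.15621948242188, 80.16352081298828), 69.32939147949219)
```

View pics/wb1.png

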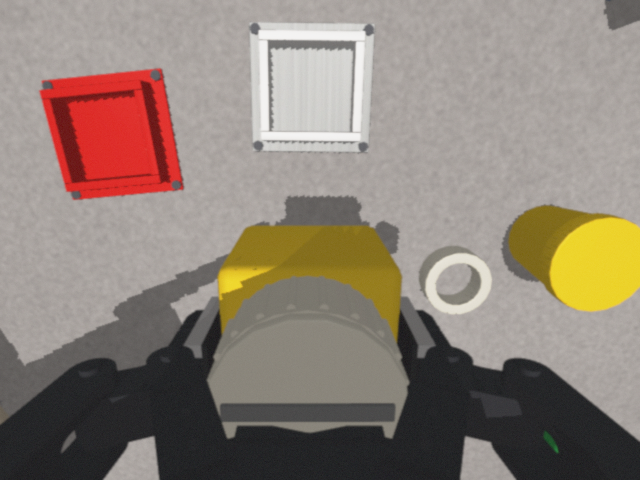

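The held jar fills the bottom (bar at (222–397,412)) and the brace is centred near (312,88), both square in the image. Next I'll measure the jar's place in the hand.

Run:
```python
from h import *
d=load('wb1');W=cloud(d);tcp=np.array([.4872,.1037,.2294]);a=np.radians(-20.23)
c,s=np.cos(a),np.sin(a)
def T(P): q=P-tcp; return np.stack([q[...,0]*c+q[...,1]*s,-q[...,0]*s+q[...,1]*c,q[...,2]],-1)
L=T(W); g=cv2.cvtColor(d['pixels'],cv2.COLOR_RGB2GRAY)
m=np.zeros((480,640),bool);m[395:428,210:410]=1
b=m&(g<90)&(L[...,2]>.02); q=L[b];print('bar tool',np.percentile(q,[2,50,98],axis=0).round(4),b.sum())
l=cv2.fitLine((q[:,:2]*1000).astype(np.float32),cv2.DIST_L2,0,.01,.01).ravel();print('bar ang',np.degrees(np.arctan2(l[1],l[0])))
m[:]=0;m[300:400,240:370]=1;q=L[m];print('cap z',np.median(q[:,2]))
hsv=cv2.cvtColor(d['pixels'],cv2.COLOR_RGB2HSV)
m[:]=0;m[220:340,210:410]=1;y=m&(hsv[...,0]>18)&(hsv[...,0]<34)&(hsv[...,1]>120)&(L[...,2]>-.1)
q=L[y];print('body pct',np.percentile(q,[0.5,50,99.5],axis=0).round(4)); r=cv2.minAreaRect((q[:,:2]*1000).astype(np.float32));print(r)
f=q[q[:,1]>.022];print('front face y by z:',[(z,np.median(f[abs(f[:,2]-z)<.003][:,1]).round(4)) for z in (.005,-.005,-.015,-.03,-.045)])
```

```text
bar tool [[-0.0231 -0.0025  0.0352]
 [-0.0013  0.001   0.0365]
 [ 0.02    0.0186  0.0612]] 3709
bar ang 0.98331624
cap z nan
body pct [[-0.0303  0.0073 -0.0471]
 [-0.0002  0.0289  0.0017]
 [ 0.028   0.0296  0.0081]]
((-1.3377704620361328, 17.76125717163086), (26.570573806762695, 61.34318161010742), 87.0028076171875)
front face y by z: [(0.005, np.float64(0.0271)), (-0.005, np.float64(0.0292)), (-0.015, np.float64(0.0292)), (-0.03, np.float64(0.0291)), (-0.045, np.float64(0.0291))]
```

Request:
{"fn": "arm_command", "kwargs": {"commands": [[5,[0.6,1.5,0],-0.006],[5,[1,2.7,0],0],[5,[1,2.7,0],0],[5,[0.7,1.8,-1],0],[5,[0.23,0.73,-3],0],[5,[0,0,-4],0],[5,[0,0,-3],0],[5,[0,0,-1],0],[5,[0,0,0],0],[5,[0,0,0],0]]}}

```text
clock: 5.35
position: [0.5242, 0.1984, 0.111]
ee_rot: [0.696, -0.695, 0.126, -0.127]
contact_force: [0.3, 0.9, -2.6]
width: 0.0589
```

Run:
```python
from h import *
from scipy.spatial.transform import Rotation as R
d=grab('wrist','wb2'); e=grab('side','sb2');f=grab('scene','cb2'); s=manip.get_state(); print(s['clock'],s['position'],s['contact_force'],s['width'])
q=s['ee_rot'];m=R.from_quat(q[[1,2,3,0]]).as_matrix();print(np.degrees(np.arctan2(m[1,0],m[0,0])))
def crop(d,x,y,w=100,h=75,f=4): return cv2.resize(cv2.cvtColor(d['pixels'][y:y+h,x:x+w],cv2.COLOR_RGB2BGR),None,fx=f,fy=f,interpolation=cv2.INTER_CUBIC)
im=np.vstack([np.hstack([crop(f,340,235),crop(e,250,275)]),cv2.resize(crop(d,0,0,640,480,1),(400,300)).repeat(1,0) if 0 else np.hstack([cv2.resize(cv2.cvtColor(d['pixels'],cv2.COLOR_RGB2BGR),(400,300)),np.zeros((300,400,3),np.uint8)])])
cv2.imwrite('pics/b2.png',im)
```

```text
5.5 [0.5244019  0.19872356 0.11183058] [ 0.56112401  0.91103224 -3.04626867] 0.05876830384271404
-20.58293071037606
```

View pics/b2.png

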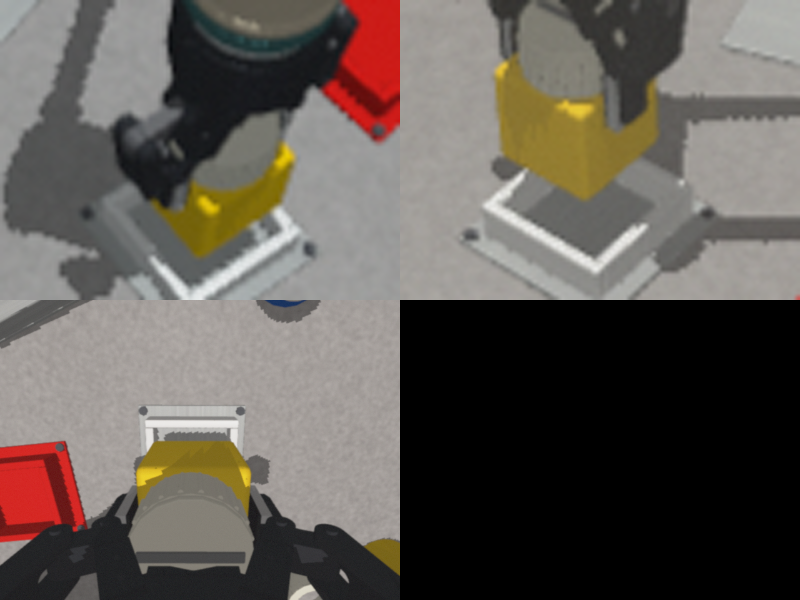

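The jar hangs above the pocket, square with it (wrist view: body x 272–500, brace 275–490 in full-size pixels). I'll measure the relative offset from this one view.

Run:
```python
from h import *
a=np.radians(-20.6);c,s=np.cos(a),np.sin(a)
for t in ['wb1','wb2','sb2','cb2']:
    d=load(t);W=cloud(d); q=W-[.5219,.1972,0]
    L=np.stack([q[...,0]*c+q[...,1]*s,-q[...,0]*s+q[...,1]*c,q[...,2]],-1)
    hsv=cv2.cvtColor(d['pixels'],cv2.COLOR_RGB2HSV)
    b=(np.abs(L[...,0])<.06)&(np.abs(L[...,1])<.06)&(hsv[...,1]<50)
    w=L[b&(abs(L[...,2]-.026)<.003)];p=L[b&(abs(L[...,2]-.004)<.0035)]
    print(t,'wall x',np.percentile(w[:,0],[1,99]).round(4),'y',np.percentile(w[:,1],[1,99]).round(4),'n',len(w))
    y=(hsv[...,0]>18)&(hsv[...,0]<34)&(hsv[...,1]>120)&(np.abs(L[...,0])<.05)&(np.abs(L[...,1])<.05)&(L[...,2]>.04)&(L[...,2]<.2)
    q=L[y]
    if len(q): print('  jar x',np.percentile(q[:,0],[.5,99.5]).round(4),'y',np.percentile(q[:,1],[.5,99.5]).round(4),'z',np.percentile(q[:,2],[.5,99.5]).round(4),len(q)); print(cv2.minAreaRect((q[:,:2]*1000).astype(np.float32)))
```

```text
wb1 wall x [-0.0397  0.0396] y [-0.0398  0.0394] n 3686
wb2 wall x [-0.0396  0.0393] y [0.0158 0.04  ] n 2772
  jar x [-0.0282  0.0304] y [0.0074 0.0313] z [0.064  0.1193] 11063
((1.5296306610107422, 19.774551391601562), (28.32944679260254, 61.64910125732422), 84.00335693359375)
sb2 wall x [-0.0413  0.0389] y [-0.0387  0.042 ] n 240
  jar x [-0.0297  0.0302] y [-0.0233  0.034 ] z [0.0604 0.1199] 736
((0.8576679229736328, 5.461040496826172), (61.88897705078125, 58.83247375488281), 0.1709519475698471)
cb2 wall x [-0.0397  0.0397] y [-0.039  0.04 ] n 202
  jar x [-0.0252  0.032 ] y [-0.0057  0.0321] z [0.0656 0.1238] 363
((9.426284790039062, 22.38866424560547), (34.42878341674805, 67.79519653320312), 62.64399337768555)
```

Request:
{"fn": "arm_command", "kwargs": {"commands": [[5,[-0.13,-0.06,0],0],[5,[0,0,-1],0],[5,[0,0,-1],0],[5,[0,0,-1],0],[5,[0,0,-0.5],0],[5,[0,0,-0.5],0],[5,[0,0,-0.5],0],[5,[0,0,0],0]]}}

```text
clock: 6.3
position: [0.5214, 0.1979, 0.0643]
ee_rot: [-0.696, 0.696, -0.127, 0.126]
contact_force: [0.2, -0.5, -3.5]
width: 0.0587
```

Request:
{"fn": "arm_command", "kwargs": {"commands": [[5,[0,0,-0.4],0],[5,[0,0,-0.2],0],[5,[0,0,-0.2],0],[5,[0,0,0],0]]}}

```text
clock: 6.7
position: [0.5216, 0.198, 0.0569]
ee_rot: [-0.696, 0.696, -0.126, 0.126]
contact_force: [-0.2, 0.1, -2.7]
width: 0.0588
```

Request:
{"fn": "arm_command", "kwargs": {"commands": [[5,[0,0,-0.1],0],[5,[0,0,-0.1],0],[5,[0,0,0],0]]}}

```text
clock: 7.0
position: [0.5219, 0.1981, 0.0563]
ee_rot: [0.696, -0.696, 0.126, -0.127]
contact_force: [-2.9, 0.3, 4.9]
width: 0.0588
```

Request:
{"fn": "arm_command", "kwargs": {"commands": [[5,[0,0,-0.1],0],[5,[0,0,-0.1],0],[5,[0,0,0],0]]}}

```text
clock: 7.3
position: [0.5218, 0.1981, 0.0563]
ee_rot: [0.696, -0.696, 0.126, -0.127]
contact_force: [-5.7, -1.6, 17.6]
width: 0.0591
```

Floor contact at TCP z 0.0563. Releasing gently, rising, and looking.

Request:
{"fn": "arm_command", "kwargs": {"commands": [[5,[0,0,0.2],0],[8.5,[0,0,0],0],[8.5,[0,0,0],0],[8.5,[0,0,0],0],[8.5,[0,0,0],0],[8.5,[0,0,2],0],[8.5,[0,0,4],0],[8.5,[0,0,4],0],[8.5,[0,0,2],0],[8.5,[0,0,0],0]]}}

```text
clock: 8.3
position: [0.524, 0.1986, 0.1784]
ee_rot: [0.697, -0.695, 0.124, -0.129]
contact_force: [0.9, 0.1, -0.1]
width: 0.0849
```

Run:
```python
from h import *
from scipy.spatial.transform import Rotation as R
d=grab('wrist','wb3'); e=grab('side','sb3'); s=manip.get_state(); print(s['clock'],s['position'],s['qpos'],s['contact_force'],s['width'])
im=np.hstack([cv2.resize(d['pixels'],(400,300)),cv2.resize(e['pixels'][275:350,250:350],(400,300))])
cv2.imwrite('pics/b3.png',im[...,::-1])
W=cloud(d);print(W[250:260,315:325].reshape(-1,3).mean(0))
jar(d,(200,150,450,350),.092,.064)
```

```text
8.4 [0.52147429 0.19791686 0.17467681] [ 2.38033987e-01  3.02865095e-01  1.66175832e+00 -7.34189192e-05
  1.17714478e+00  5.97031043e-01] [0.45045569 0.1542256  0.262264  ] 0.0847607687105882
[nan nan nan]
cap top z 0.0917 7942
cap circle (521.3816528320312, 199.46090698242188) 27.79923439025879 mean [0.52160141 0.20006454]
bar n 732 ang deg -20.741762 mid [0.52024089 0.19834921]
yellow z pct [0.021 0.062 0.064]
shoulder rect 1457 ((521.5654907226562, 198.08160400390625), (58.723751068115234, 58.698020935058594), 69.29275512695312)
all rect ((521.5908813476562, 198.1488800048828), (58.86762619018555, 58.698020935058594), 69.29275512695312)
```

View pics/b3.png

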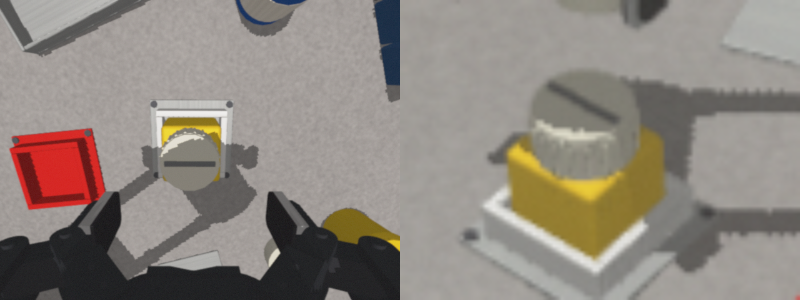

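The jar is seated: shoulder 0.064, cap top 0.092, centred at (0.5216, 0.198), walls around it all square. Going down to the cap.

Request:
{"fn": "arm_command", "kwargs": {"commands": [[8.5,[0,0,-3],0],[8.5,[0,0,-3],0],[8.5,[0,0,-2],0],[8.5,[0,0,-0.9],0],[8.5,[0,0,0],0],[4.5,[0,0,0],0],[4.5,[0,0,0],0],[4.5,[0,0,0],0],[4.5,[0,0,0],0],[4.5,[0,0,0],0],[4.5,[0,0,0],0]], "grip_force": 100}}

```text
clock: 9.5
position: [0.5229, 0.1983, 0.0878]
ee_rot: [0.696, -0.695, 0.125, -0.127]
contact_force: [-0.7, -0.5, 6.6]
width: 0.0517
```

Request:
{"fn": "arm_command", "kwargs": {"commands": [[4.5,[0,0,0],0.08],[4.5,[0,0,0],0.08],[4.5,[0,0,0],0.08],[4.5,[0,0,0],0.08],[4.5,[0,0,0],0.08],[4.5,[0,0,0],0]]}}

```text
clock: 10.1
position: [0.5227, 0.1978, 0.0879]
ee_rot: [0.707, -0.707, -0.016, 0.013]
contact_force: [-0.1, -0.3, 7.9]
width: 0.0513
```

```bash
cat >> h.py <<'E'
def chk(tag):
    from scipy.spatial.transform import Rotation as R
    e=grab('side','s'+tag);f=grab('scene','c'+tag);s=manip.get_state(); q=s['ee_rot'];m=R.from_quat(q[[1,2,3,0]]).as_matrix()
    print(s['clock'],s['position'].round(4),'yaw',np.arctan2(m[1,0],m[0,0]).round(4),'F',s['contact_force'].round(1),'M',s['moment'].round(2),'w',s['width'],'q6',s['qpos'][5])
    im=np.hstack([cv2.resize(f['pixels'][235:310,340:440],(400,300)),cv2.resize(e['pixels'][275:350,250:350],(400,300))])
    cv2.imwrite('pics/'+tag+'.png',im[...,::-1])
E
python3 -c "
from h import *
chk('t1')"
```

```text
10.2 [0.5227 0.1978 0.0879] yaw 0.0402 F [-0.1 -2.3  6.5] M [-0.23  0.23 -0.27] w 0.05144516697269573 q6 0.19773969237312344
```

View pics/t1.png

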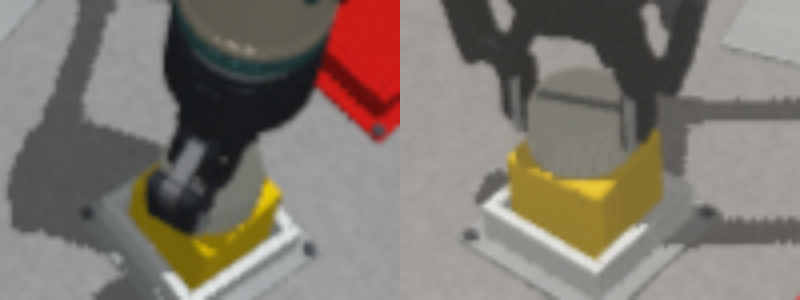

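Bar turned with the gripper while the jar body stayed square in the brace. Continuing.

Request:
{"fn": "arm_command", "kwargs": {"commands": [[4.5,[0,0,0],0.11],[4.5,[0,0,0],0.11],[4.5,[0,0,0],0.11],[4.5,[0,0,0],0.11],[4.5,[0,0,0],0.11],[4.5,[0,0,0],0.11],[4.5,[0,0,0],0.11],[4.5,[0,0,0],0.11],[4.5,[0,0,0],0.11],[4.5,[0,0,0],0.11],[4.5,[0,0,0],0]]}}

```text
clock: 11.3
position: [0.5213, 0.1978, 0.0878]
ee_rot: [0.595, -0.595, -0.382, 0.382]
contact_force: [-3.8, -2.5, 9.2]
width: 0.0512
```

```bash
python3 -c "
from h import *
chk('t2')"
```

```text
11.4 [0.5213 0.1978 0.0879] yaw 1.1403 F [-2.8 -1.2 10.2] M [-0.15  0.47 -0.17] w 0.051403915039526724 q6 -0.9025770820164422
```

View pics/t2.png

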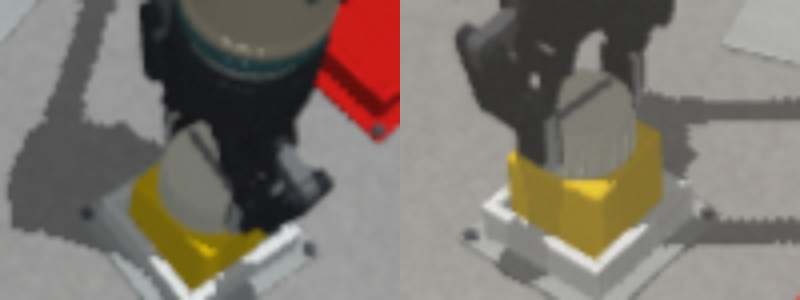

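Request:
{"fn": "arm_command", "kwargs": {"commands": [[4.5,[0,0,0],0.1],[4.5,[0,0,0],0.1],[4.5,[0,0,0],0],[4.5,[0,0,0],0]]}}

```text
clock: 11.8
position: [0.5211, 0.1977, 0.0878]
ee_rot: [0.554, -0.554, -0.439, 0.439]
contact_force: [-3.5, -1.1, 10.3]
width: 0.0514
```

Run:
```python
from h import *
chk('t3'); d=grab('wrist','w3'); cv2.imwrite('pics/w3s.png',cv2.resize(d['pixels'][200:480,140:500],None,fx=2,fy=2)[...,::-1])
# jar yaw from side view shoulder/body
d=load('st3');W=cloud(d);hsv=cv2.cvtColor(d['pixels'],cv2.COLOR_RGB2HSV)
```

```text
11.9 [0.5211 0.1977 0.0878] yaw 1.3404 F [-4.3 -2.6  9. ] M [-0.17  0.6  -0.22] w 0.05185099135969648 q6 -1.1025010543065275
```

View pics/w3s.png

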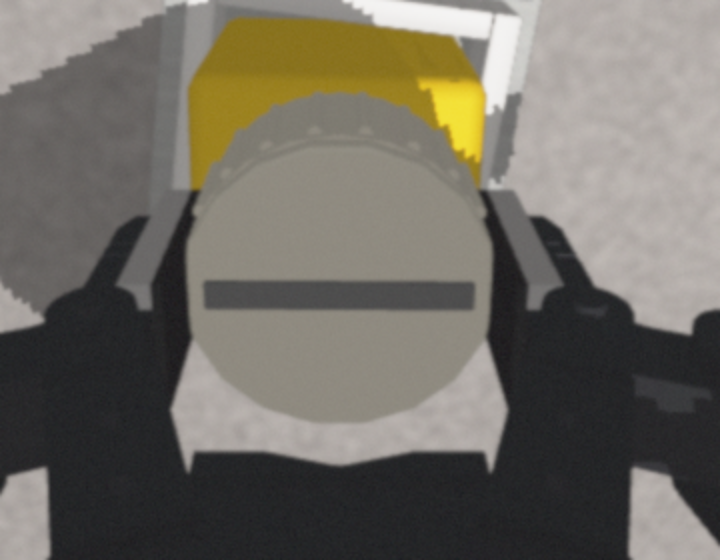

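View pics/t3.png

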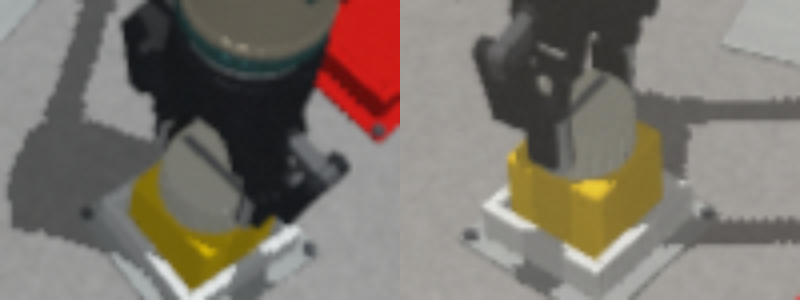

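In the wrist view the bar is level with the jaws, so the cap did not slip. The jar has turned its ~0.1 in the pocket, which puts the thread near 1.6. Lifting gently.

Request:
{"fn": "arm_command", "kwargs": {"commands": [[4.5,[0,0,0.2],0],[4.5,[0,0,0.3],0],[4.5,[0,0,0.5],0],[4.5,[0,0,0],0]]}}

```text
clock: 12.35
position: [0.5228, 0.1983, 0.0972]
ee_rot: [-0.554, 0.554, 0.44, -0.439]
contact_force: [0.1, -0.3, 0.1]
width: 0.0514
```

Run:
```python
from h import *
chk('t4')
```

```text
12.45 [0.5225 0.1982 0.0967] yaw 1.3413 F [ 1.1 -0.  -0. ] M [ 0.05 -0.02  0.05] w 0.05142637150357632 q6 -1.1033175787620646
```

View pics/t4.png

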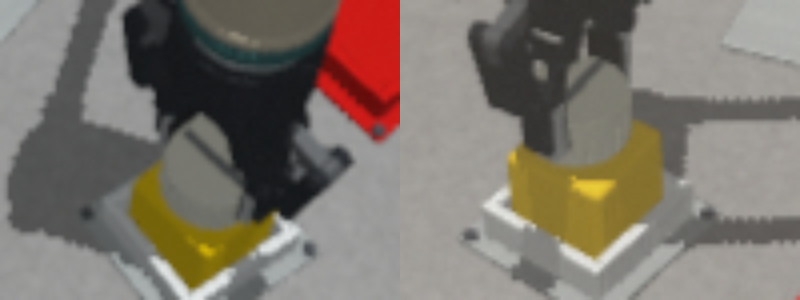

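Request:
{"fn": "arm_command", "kwargs": {"commands": [[4.5,[0,0,0.5],0],[4.5,[0,0,0.7],0],[4.5,[0,0,0.7],0],[4.5,[0,0,0.6],0],[4.5,[0,0,0.2],0],[4.5,[0,0,0],0],[4.5,[0,0,0],0]]}}

```text
clock: 13.15
position: [0.5216, 0.198, 0.1229]
ee_rot: [0.554, -0.554, -0.439, 0.439]
contact_force: [0.8, 0.3, 0.1]
width: 0.0508
```

Run:
```python
from h import *
chk('t5'); grab('wrist','w5')
for t in ['st5','ct5','w5']:
    d=load(t);W=cloud(d);hsv=cv2.cvtColor(d['pixels'],cv2.COLOR_RGB2HSV)
    near=(np.linalg.norm(W[...,:2]-[.5216,.198],axis=-1)<.045)
    y=near&(hsv[...,0]>18)&(hsv[...,0]<34)&(hsv[...,1]>110)
    q=W[y];print(t,'yellow z hist',np.histogram(q[:,2],bins=np.arange(.02,.1,.006)))
    s=q[abs(q[:,2]-.064)<.003]
    if len(s): print(' shoulder z',np.median(s[:,2]),cv2.minAreaRect((q[q[:,2]<.067][:,:2]*1000).astype(np.float32)))
    n=q[(q[:,2]>.069)&(q[:,2]<.085)]
    if len(n):print(' neck',np.percentile(n,[1,50,99],axis=0).round(4).tolist())
    c=near&(hsv[...,1]<60)&(W[...,2]>.085)&(W[...,2]<.14)
    q=W[c];print(' cap z',np.percentile(q[:,2],[1,50,99]).round(4),'x',np.percentile(q[:,0],[1,99]).round(4),'y',np.percentile(q[:,1],[1,99]).round(4))
```

```text
13.25 [0.5214 0.1979 0.1227] yaw 1.3409 F [ 0.3  0.5 -0.8] M [0.07 0.02 0.  ] w 0.051569421757398204 q6 -1.103051578102327
st5 yellow z hist (array([ 57,  82,  83,  69,  80,  83, 163, 238,  37,  71,   0,   0,   0]), array([0.02 , 0.026, 0.032, 0.038, 0.044, 0.05 , 0.056, 0.062, 0.068,
       0.074, 0.08 , 0.086, 0.092, 0.098]))
 shoulder z 0.06294034534915724 ((521.2208251953125, 200.82620239257812), (63.698299407958984, 60.42521667480469), 73.70767211914062)
 neck [[0.502, 0.1915, 0.0693], [0.5174, 0.2068, 0.0757], [0.5396, 0.2138, 0.0789]]
 cap z [0.0988 0.1252 0.1387] x [0.4956 0.5432] y [0.1701 0.2393]
ct5 yellow z hist (array([ 28,  53,  36,  32,  48,  39,  55, 237,  37,  13,   1,   0,   0]), array([0.02 , 0.026, 0.032, 0.038, 0.044, 0.05 , 0.056, 0.062, 0.068,
       0.074, 0.08 , 0.086, 0.092, 0.098]))
 shoulder z 0.06493734873287785 ((525.6734008789062, 196.70504760742188), (60.49834442138672, 62.917198181152344), 76.14745330810547)
 neck [[0.5204, 0.1784, 0.0692], [0.5379, 0.2097, 0.072], [0.5494, 0.2254, 0.0803]]
 cap z [0.1029 0.1281 0.1388] x [0.5053 0.5496] y [0.1627 0.2352]
w5 yellow z hist (array([ 174,  206,  222,  255,  250,  293,  873, 3991,   43,   11,    0,
          0,    0]), array([0.02 , 0.026, 0.032, 0.038, 0.044, 0.05 , 0.056, 0.062, 0.068,
       0.074, 0.08 , 0.086, 0.092, 0.098]))
 shoulder z 0.06322675457601273 ((506.48150634765625, 200.8591766357422), (60.316097259521484, 33.28477478027344), 79.3703842163086)
 neck [[0.5017, 0.191, 0.0712], [0.5023, 0.2003, 0.0731], [0.5043, 0.2065, 0.0756]]
 cap z [0.1029 0.1262 0.1386] x [0.495  0.5462] y [0.1646 0.2363]
```

View pics/t5.png

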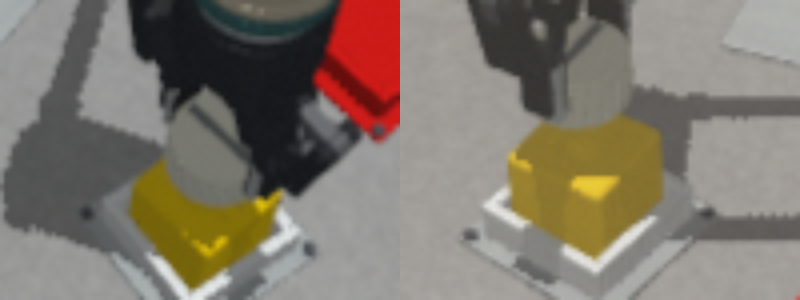

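View pics/w5.png

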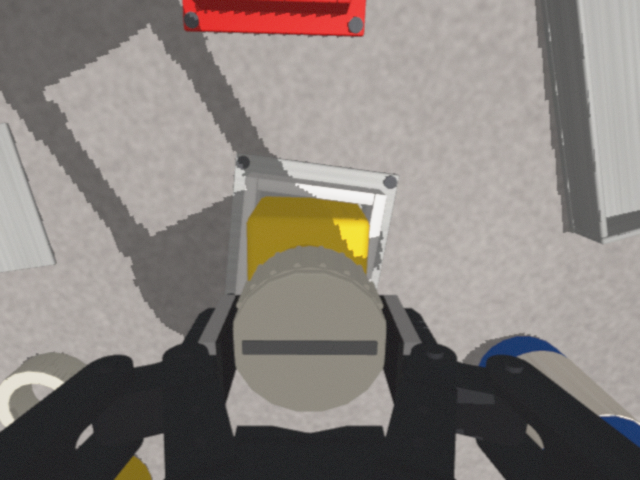

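The cap is held level about 2 cm above the mouth and centred over it; the shoulder is still at 0.063–0.065, so the jar stayed down. Handing in.

```bash
python3 -c "
from rig import manip
s=manip.get_state();print(s['clock'],abs(s['qd']).max());print(manip.sign_off())"
```

```text
13.3 0.003385772092594249
the job is handed in; nothing more can be done
None
```

The jar is standing on the brace's pocket floor with its cap off, and I handed the job in at 13.3 s with the cap held in the gripper above the open mouth. The hand-in reports no verdict.

- **Placing:** I gripped the yellow square jar by two facing sides and lowered it into the metal brace. The floor contact showed about 18 N of wrist force. The shoulder then measured 0.064 m and the cap top 0.092 m, which is right for a jar seated on the floor.
- **Unscrewing:** I turned the cap 1.70 rad anticlockwise. The jar turned about 0.1 rad in the pocket as expected, so the thread is near 1.6. The bar stayed in line with the jaws, so the cap did not slip.
- **Last checks:** The lift met no resistance. The cap's underside should be about 22 mm above the mouth, worked out from the gripper height. The gripper is within 1 mm of the jar axis measured when the jar was seated, level, with joint speeds near zero. The jar's shoulder is still at 0.063–0.065 m. I did not touch anything else.

**Disagreements:** The jar centre I fitted from the last, partly hidden views scattered by several mm. I relied on the unobstructed measurement taken just after placing. Measured gripper positions wandered 1–2 mm from the commanded ones. No check failed.

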